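# Roll the feed roller up the loading ramp into its seat

## Task

Push the steel roller slowly up the plywood ramp with your fingers, over the crest and home into its seat against the wooden stop at the top, keeping behind it all the way so that it never rolls back down or runs away. Do not lift or carry it and do not push it off the ramp; leave everything else on the bench where it is, and finish with the hand clear of the roller.

Things in the scene. Friction and masses are not known exactly. Their poses are not given: they have to be found in the camera images.
- roller: loose smooth steel feed roller: cylinder 56 mm across, 110 mm long, with a 16 mm axle stub 14 mm long at each end; 0.4 to 0.85 kg. Lies across the low level end of the ramp. Origin at its centre, half-way along; y is its rolling axis, x and z turn as it rolls. Rolls freely, slides easily along a finger (friction about 0.35).
- ramp: fixed plywood ramp, 348 x 146 mm. Origin on the bench under its middle; x uphill, y across, z up. Along x: level floor 10 mm high from -170 to -40 mm (roller's centre there at z 38), 10 degree slope to the crest at +108, seat to the stop's face at +158. Floor 122 mm wide between side rails 12 mm thick that stand about 10 mm above it; low end open.
- slope: frame of the ramp's sloping face: origin on the face's lower edge (ramp x = -40, z = 10 mm), x up the slope, y across, z square to the face; slope length 150 mm. A roller on the slope has its centre at z = 28 mm here.
- crest (a point): middle of the crest line, where the slope ends (ramp x = +108, z = 36 mm). Past it the seat falls back 5 degrees to the stop. Home in the seat the roller touches the stop, its centre at ramp x = +130, z = +62 mm, 22 mm past this point, and stays there by itself.
- stop (a point): top middle of the front face of the wooden stop at the ramp's upper end; the stop is 20 mm thick, 146 mm wide, its top 72 mm above the bench
- sleeve: bystander, standing steel sleeve 42 mm across, 55 mm tall, beside the ramp, origin under its centre
- offcut: bystander, wooden offcut 90 x 45 x 22 mm, beside the ramp, origin under its centre
- driver: bystander, screwdriver lying beside the ramp on the other side, under 40 mm high
- tape: bystander, roll of paper tape 90 mm across, 25 mm high, lying beyond the ramp's upper end, origin under its centre
- glue: bystander, white glue bottle 60 mm across, 170 mm tall, at the left of the bench, origin under its centre
- tin: bystander, tin can 74 mm across, 100 mm tall, at the right of the bench, origin under its centre
- hammer: bystander, hammer lying at the right of the bench
There are look-alikes about, which are no part of the job. Leave any pink or turquoise look-alike of the roller alone.

How it is judged:
On the way, in this order (a step that is already met when the one before it is completed fails the run):
1. the roller is on the slope, pushed by the fingers (x of roller in the frame of slope between 0.02 and 0.13 m and contact force between the fingers and roller above 0.05 N), for 0.1 s.
2. the roller is home in its seat against the stop (x of roller in the frame of ramp between 0.126 and 0.134 m and z of roller in the frame of ramp between 0.057 and 0.067 m and y of roller in the frame of ramp between -0.012 and 0.012 m and angle between the y axis of roller and the y axis of ramp, either way round below 0.08 rad), for 0.2 s.
At the end, for the whole second after the job is handed in: the roller rests still in its seat: centre 126 to 134 mm along the ramp (touching the stop within 4 mm), within 12 mm of the ramp's middle line, square to the ramp within 0.08 rad, slower than 0.02 m/s (all of step 2 and linear speed of roller below 0.02 m/s).
It fails at once if the roller rolled back or ran away (faster than 0.3 m/s) (linear speed of roller above 0.3 m/s).
It fails at once if the roller was lifted or carried (over 10 mm off the ramp) ((x of roller in the frame of ramp below -0.045 m and z of roller in the frame of ramp above 0.048 m) or (x of roller in the frame of slope between -0.005 and 0.145 m and z of roller in the frame of slope above 0.038 m) or z of roller in the frame of ramp above 0.075 m).
It fails at once if the roller was pushed off the ramp (x of roller in the frame of ramp below -0.17 m or z of roller in the frame of ramp below 0.03 m or y of roller in the frame of ramp above 0.03 m or y of roller in the frame of ramp below -0.03 m).
It fails at once if a bystander was moved (over 20 mm) (distance of any of sleeve, offcut, driver, tape, glue, tin, hammer from where it was at the start of the episode above 0.02 m).
It also fails if it takes over 45 s, if anything falls off the work surface, if the arm or the gripper's body presses on something with over 40 N, if the wrist force passes 120 N, or if a joint passes its speed limit or range.

## Robot

A 6-joint arm with a two-finger parallel gripper is mounted at the origin on the work surface. World frame = base frame: x ahead of the robot, y to its left, z up, the work surface at z = 0. Lengths are in m, angles in rad, forces in N, time in s.
With the tool pointing down it reaches from about 0.35 to 0.975 m from the base axis. Payload 7.1 kg.
Tool frame: the origin (TCP) lies between the finger pads; the fingertips stand 8 mm ahead of it and the grasp point (between the pads) lies 11 mm behind it; z points along the fingers, y is the line along which they close (so a half turn about z gives the same grasp; the last joint's range is limited). The gripper opens to 88 mm and grips with 3 to 60 N. Pads are 20 mm wide; open, the fingers measure 115 mm over their backs; the gripper's body (75 mm by 178 mm) begins 61 mm behind the grasp point.
Start: joints at [-1.285, 0.423, 1.63, -0, 1.089, -0.019], TCP at [0.188, -0.596, 0.231] pointing down, gripper open.
Joint ranges: [-3, 3], [-0.9, 2.11], [0.09, 2.58], [-1.31, 4.45], [0.11, 2.69], [-2.54, 2.54]. Speed limits (rad/s): [2.39, 2.39, 3.01, 3.14, 3.14, 3.14].

## Interface

Orientations are given as a 3x3 rotation matrix whose columns are the frame's x, y, z axes.
In Python, from plant import env gives the robot as it stands.
- The arm moves only by the tool apply_moves, never from a script. Its argument "motion" is one flat list of numbers, 7 for each row, row after row: the turn, a rotation vector about the world's x, y, z in degrees, then the shift along the world's x, y, z in m, then the finger opening in m, from 0 to 0.0878. In form: [rx, ry, rz, dx, dy, dz, fingers, rx, ry, rz, dx, dy, dz, fingers, ...]. A call has 1 to 8 rows; each row is the pose to reach, as a shift and turn from the pose commanded when the call began; what a row does not reach only later rows make up. A row lasts 1/10 s, in which the tool goes at most 50 mm and 8.59 degrees, less where a joint would pass 70% of its speed; a pose out of reach is approached as far as the arm can. A call with a gripper value outside its range is refused whole. The fingers move at their own pace and stop on an object; "newtons" is the grip in N (left out, the last holds). Time passes only in rows, so rows that repeat a pose let the fingers close. It gives the time, the measured TCP pose, the force, the opening and the grip force at its end, in the units of the state.
- env.observe(): the state, without advancing time (a new reading comes with each control period).
- env.capture(name): name is "side" or "top"; returns a dict with "pixels" (480x640x3 uint8, blue, green, red), "fov_y" (degrees; the focal length in pixels is half the picture's height over the tangent of half this angle, whatever the lens; pixels are square), "cx", "cy" (the principal point, pixels), "view" (4x4, takes a point from world to camera coordinates). Camera axes: x right, y down, z forward; pixel columns grow to the right and rows downward; lengths in m; the calibration is good to about 2 mm. A picture is of the moment at which its call begins. There is no depth.
- env.hand_in(): hands the job in; it is judged then, once.
Trained networks look in the newest picture that a camera, given by its name, has taken for a name from the list of things; names that differ only in an ending like _2 or _b are one class to them, and where a whole thing is asked for, a point or a joint stands for the part that bears it (a point fixed in the world has none). Each returns a list of dicts, best first, with "p" (0 to 1); they miss things now and then, are a little off and sometimes report something else, mostly with a low value. They report only what shows in the picture. A call takes as long as a camera call. They do not tell look-alikes from the thing itself.
- env.silhouettes(camera, label): "mask" (480x640 bool, what is visible of it) and "bbox" ([left, top, right, bottom] in pixels, round what is visible of it).
- env.landmark_of(camera, label): "at" ([column, row] in pixels: a listed point, or the origin of a listed thing).
The state is a dict: "t": time; "joint_pos": joint angles; "qvel": joint speeds; "effort": joint torques, N m; "eef_pos": TCP position; "ee_rot": TCP orientation; "wrist_force": force on the tool from outside, world axes, zero at the start; "moment": the same for the moment, N m; "opening": finger opening in m; "gripper_force": force on a finger pad.
Only numpy, scipy, OpenCV 4.12 (cv2) and the standard library are available. Lean on these libraries where they do the work, as an engineer would, in place of code of your own. Each camera call takes 0.05 s, during which the arm holds its last target. There are 200 camera calls.

## Working session

There is one attempt and no reset: what is moved stays moved. The work goes in short steps, Python scripts to look and compute and a tool call to move; the robot and the scene stay as the last step left them, time stands still between calls to the robot, and variables do not carry over. Pictures are saved under pics/ and viewed, at most 10 in all, crops included, and the job is handed in when it is done.

Besides the shell and the picture viewer there is one more tool, called after "Request:" as name(argument=value, ...) on one line, values as JSON. apply_moves: Moves the arm, as the interface text tells. Its arguments: {"type":"object","properties":{"motion":{"type":"array","items":{"type":"number"}},"newtons":{"type":"number"}},"required":["motion"]}

```bash
mkdir -p pics
cat > h.py <<'E'
import numpy as np, cv2
from plant import env
def cam(n,save=None):
    c=env.capture(n); f=240/np.tan(np.radians(c["fov_y"]/2))
    K=np.array([[f,0,c["cx"]],[0,f,c["cy"]],[0,0,1]]); V=np.array(c["view"])
    if save: cv2.imwrite("pics/"+save,c["pixels"])
    return c["pixels"],K,V
def ray(K,V,px):
    d=np.linalg.inv(K)@[px[0],px[1],1]; R=V[:3,:3]
    return -R.T@V[:3,3], R.T@d
def onz(K,V,px,z):
    o,d=ray(K,V,px); return o+d*(z-o[2])/d[2]
def proj(K,V,p):
    q=V[:3,:3]@p+V[:3,3]; q=K@q; return q[:2]/q[2]
E
python3 - <<'E'
from h import *
for n in("top","side"):
    im,K,V=cam(n,n+"0.png"); print(n,K[0,0],K[:2,2],-V[:3,:3].T@V[:3,3])
    for l,z in(("roller",.038),("ramp",0),("slope",.01),("crest",.036),("stop",.072),("sleeve",0),("offcut",0),("driver",0),("tape",0)):
        for r in env.landmark_of(n,l)[:4]:
            print(l,round(r["p"],2),np.round(r["at"],1),np.round(onz(K,V,r["at"],z),3))
s=env.observe();print(s["t"],s["eef_pos"],s["ee_rot"],s["wrist_force"])
E
```

```text
top 593.5890319157244 [314.44264443 243.82846401] [ 0.39318489 -0.00257188  1.52064898]
roller 0.94 [225.7 242.5] [0.497 0.219 0.038]
roller 0.89 [251.3 167. ] [0.688 0.155 0.038]
roller 0.77 [375.5 197.3] [ 0.609 -0.158  0.038]
roller 0.64 [415.2 311.5] [ 0.322 -0.253  0.038]
ramp 0.69 [355.3 219.3] [ 0.557 -0.109  0.   ]
crest 0.7 [326.5 249.5] [ 0.478 -0.034  0.036]
stop 0.9 [309.7 264.4] [0.44  0.008 0.072]
sleeve 0.53 [372.5 267.1] [ 0.434 -0.152  0.   ]
offcut 0.83 [412.8 233.2] [ 0.521 -0.256  0.   ]
offcut 0.53 [478.6 201.1] [ 0.603 -0.428  0.   ]
driver 0.72 [310.9 196.1] [0.618 0.005 0.   ]
tape 0.76 [287.4 287.8] [0.383 0.066 0.   ]
side 459.8334056320255 [325.60264852 237.72541323] [0.35773766 0.72577344 0.84476316]
roller 0.95 [406.7 191.3] [ 0.313 -0.252  0.038]
roller 0.81 [220.9 290.7] [0.7   0.152 0.038]
roller 0.72 [291.5 198.8] [ 0.614 -0.173  0.038]
roller 0.68 [304.1 330.2] [0.498 0.222 0.038]
ramp 0.86 [312.5 226.2] [ 0.547 -0.117  0.   ]
slope 0.35 [308.  226.5] [ 0.556 -0.104  0.01 ]
crest 0.59 [336.1 247. ] [ 0.47  -0.02   0.036]
stop 0.64 [348.8 245. ] [0.437 0.002 0.072]
sleeve 0.66 [357.9 222.7] [ 0.431 -0.149  0.   ]
offcut 0.97 [336.3 191.9] [ 0.507 -0.264 -0.   ]
driver 0.85 [273.7 252.6] [ 0.625 -0.01   0.   ]
tape 0.77 [362.6 290.4] [0.394 0.072 0.   ]
1.0 [ 0.18758226 -0.59618965  0.2307026 ] [[ 9.53895067e-01  3.00140301e-01  1.13523572e-05]
 [ 3.00140301e-01 -9.53895066e-01 -5.13515739e-05]
 [-4.58371935e-06  5.23913129e-05 -9.99999999e-01]] [-0.90775711  0.70499182  0.03154436]
```

View pics/top0.png

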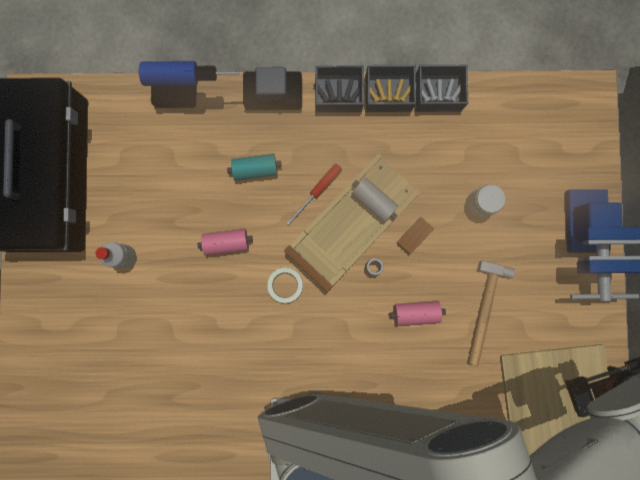

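View pics/side0.png

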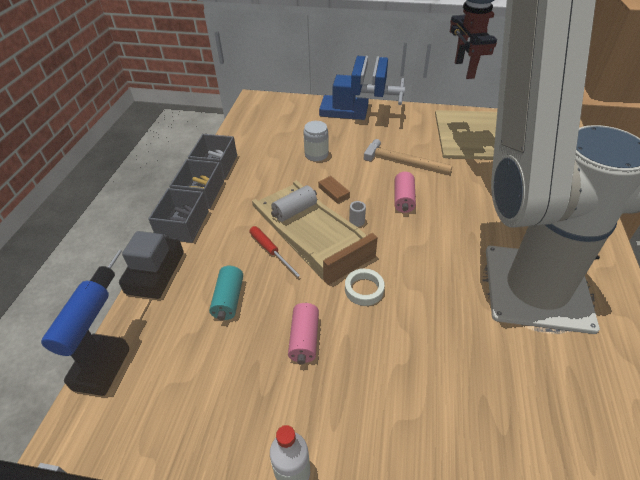

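The steel-grey cylinder on the ramp at top (375,197) / side (292,199) is the roller. The pink ones at top (225,242) and (415,312) and the turquoise one at (251,167) are look-alikes lying on the bench. Next I'll fit the ramp and roller and check the result in a crop.

```bash
cat > fit.py <<'E'
from h import *
from scipy.optimize import minimize
RP=[(x,y,z) for y in(-.073,.073) for x,z in((-.17,0),(-.17,.02),(.178,0),(.178,.072),(.158,.072))]
a=np.linspace(0,2*np.pi,24)
RO=[(.028*np.cos(t),y,.028*np.sin(t)) for y in(-.055,.055) for t in a]
def place(P,x,y,yaw,z=0):
    c,s=np.cos(yaw),np.sin(yaw); return np.array([(x+c*p[0]-s*p[1],y+s*p[0]+c*p[1],z+p[2]) for p in P])
def hullmask(K,V,P):
    m=np.zeros((480*4,640*4),np.uint8); q=np.array([proj(K,V,p) for p in P])
    cv2.fillConvexPoly(m,cv2.convexHull(np.round(q*4+1.5).astype(np.int32)),1); return m>0
def fit(views,P,x0,z=0,hull=False):
    ms=[]
    for K,V,m in views:
        m=m.astype(np.uint8)
        if hull:
            h=cv2.convexHull(cv2.findNonZero(m)); m=cv2.fillConvexPoly(m.copy(),h,1)
        ms.append(cv2.resize(m,None,fx=4,fy=4,interpolation=0)>0)
    def cost(u):
        c=0
        for (K,V,_),m in zip(views,ms):
            h=hullmask(K,V,place(P,*u[:3],z if np.isscalar(z) else z(u))); c+=1-(h&m).sum()/(h|m).sum()
        return c
    x0=np.array(x0,float); S=np.vstack([x0]+[x0+d for d in np.diag([.01,.01,.08])])
    r=minimize(cost,S[0],method="Nelder-Mead",options=dict(initial_simplex=S,xatol=1e-5,fatol=1e-5)); return r.x,r.fun
def pick(n,l,px):
    b=[r for r in env.silhouettes(n,l) if np.hypot((r["bbox"][0]+r["bbox"][2])/2-px[0],(r["bbox"][1]+r["bbox"][3])/2-px[1])<25]
    return b[0]["mask"]
E
python3 - <<'E'
from fit import *
vr=[];vo=[];ims={}
for n,pr,po in(("top",(353,223),(375,199)),("side",(314,230),(293,204))):
    im,K,V=cam(n); ims[n]=(im,K,V); vr.append((K,V,pick(n,"ramp",pr)));vo.append((K,V,pick(n,"roller",po)))
for v in (vr,vr[:1],vr[1:]): print("ramp",fit(v,RP,(.55,-.11,2.36),0,True))
R,_=fit(vr,RP,(.55,-.11,2.36),0,True)
for v in (vo,vo[:1],vo[1:]):
    o,c=fit(v,RO,(.612,-.165,2.36),.038); d=o[:2]-R[:2]; cc,s=np.cos(R[2]),np.sin(R[2])
    print("roller",o,c,"in ramp",d@[cc,s],d@[-s,cc],np.degrees(o[2]-R[2]))
T=[]
for n in ims:
    im,K,V=ims[n]; im=cv2.resize(im,None,fx=4,fy=4)
    for m,col in((hullmask(K,V,place(RP,*R)),(0,255,0)),(hullmask(K,V,place(RO,*o,.038)),(0,0,255))):
        cv2.drawContours(im,cv2.findContours(m.astype(np.uint8),0,1)[0],-1,col,1)
    c=(353,223) if n=="top" else (314,230)
    T.append(im[4*(c[1]-75):4*(c[1]+75),4*(c[0]-75):4*(c[0]+75)])
cv2.imwrite("pics/crop.png",cv2.resize(np.hstack(T),(800,400),interpolation=cv2.INTER_AREA))
print(env.observe()["t"])
E
```

```text
ramp (array([ 0.55337011, -0.10324285,  2.38072446]), np.float64(0.052664633769840874))
ramp (array([ 0.55336926, -0.1027319 ,  2.38054223]), np.float64(0.02374998105457793))
ramp (array([ 0.55470528, -0.10498006,  2.37687049]), np.float64(0.019347940306211786))
roller [ 0.6041038  -0.15586094  2.39209636] 0.19560397303688049 in ramp -0.07302607721707544 0.0031245513475199297 0.6515619143951199
roller [ 0.60396148 -0.15521274  2.39238239] 0.09904805077062562 in ramp -0.07247603690789005 0.0027532396588693104 0.6679503224618034
roller [ 0.60395558 -0.15822514  2.39247022] 0.07957490927941935 in ramp -0.07454896711105123 0.0049389961165437445 0.6729825413613411
1.3
```

View pics/crop.png

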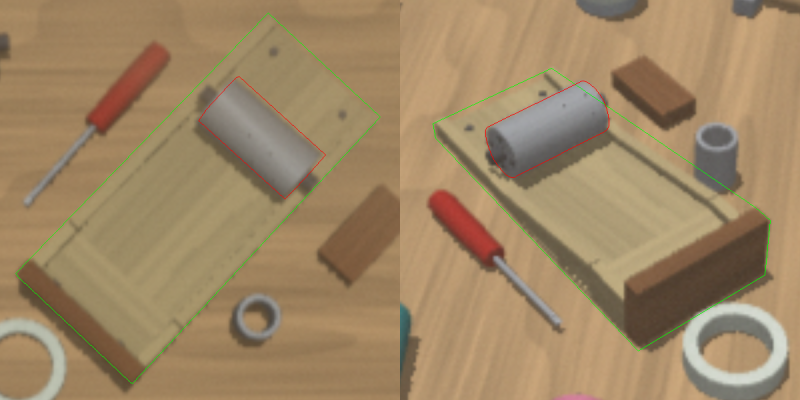

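The outlines fit both views. The ramp sits at (0.5536, -0.1033) with yaw 136.4°, and the roller is at ramp x ≈ -0.075, y ≈ +0.003, almost square. I'm moving the hand to a point above and behind it.

Request:
apply_moves(motion=[8.0,0,0,0,0,0,0.06])

```text
t: 1.4
eef_pos: [0.1877, -0.5933, 0.2311]
ee_rot: [[0.954, 0.301, -0.0], [0.298, -0.944, 0.142], [0.042, -0.136, -0.99]]
wrist_force: [-0.4, -0.3, 0.2]
opening: 0.0828
gripper_force: 0.0
```

That row turned the hand about x when I meant z. I'll undo it first.

Request:
apply_moves(motion=[-8,0,0,0,0,0,0.06])

```text
t: 1.5
eef_pos: [0.1871, -0.599, 0.2263]
ee_rot: [[0.954, 0.298, -0.004], [0.298, -0.954, 0.014], [0.001, -0.014, -1.0]]
wrist_force: [0.6, -0.9, -0.9]
opening: 0.0753
gripper_force: 0.0
```

Request:
apply_moves(motion=[0,0,8,0.034,0.028,0,0.06,0,0,16,0.068,0.056,0,0.06,0,0,24,0.102,0.084,0,0.06,0,0,32,0.136,0.112,0,0.06,0,0,40,0.17,0.14,0,0.06,0,0,48,0.204,0.168,0,0.06,0,0,56,0.238,0.196,0,0.06,0,0,60,0.24,0.2,0,0.06])

```text
t: 2.3
eef_pos: [0.4309, -0.3934, 0.2308]
ee_rot: [[0.208, 0.978, 0.001], [0.978, -0.208, 0.0], [0.0, 0.001, -1.0]]
wrist_force: [0.2, -0.7, -0.4]
opening: 0.06
gripper_force: 0.0
```

Request:
apply_moves(motion=[0,0,8,0.034,0.028,0,0.06,0,0,16,0.068,0.056,0,0.06,0,0,24,0.102,0.084,0,0.06,0,0,32,0.136,0.112,0,0.06,0,0,40,0.17,0.14,0,0.06,0,0,48,0.204,0.168,0,0.06,0,0,56,0.2346,0.1895,0,0.06,0,0,58.9,0.2346,0.1895,0,0.06])

```text
t: 3.1
eef_pos: [0.6656, -0.2034, 0.2305]
ee_rot: [[-0.73, 0.684, 0.002], [0.684, 0.73, 0.0], [-0.001, 0.002, -1.0]]
wrist_force: [0.2, -0.4, 0.1]
opening: 0.06
gripper_force: 0.0
```

```bash
cat > st.py <<'E'
from h import *
from scipy.spatial.transform import Rotation as Ro
Y=np.radians(136.4);E=np.array([np.cos(Y),np.sin(Y)]);N=np.array([-np.sin(Y),np.cos(Y)]);O=np.array([.5536,-.1033])
def st():
    s=env.observe();p=s["eef_pos"];R=np.array(s["ee_rot"]);d=p[:2]-O
    print("t",s["t"],"pos",np.round(p,4),"ramp",np.round([d@E,d@N],4),"zax",np.round(R[:,2],4),"yang",round(np.degrees(np.arctan2(R[1,1],R[0,1])),2),"F",np.round(s["wrist_force"],2),"j",np.round(s["joint_pos"],2),"open",s["opening"])
if __name__=="__main__": st()
E
python3 st.py
```

```text
t 3.1 pos [ 0.6656 -0.2034  0.2305] ramp [-0.1502 -0.0047] zax [ 1.9e-03  3.0e-04 -1.0e+00] yang 46.85 F [ 0.22 -0.38  0.08] j [-0.31  0.53  1.46  0.    1.15 -1.13] open 0.06004349921000666
```

Request:
apply_moves(motion=[0,0,-0.4,-0.003,-0.0035,-0.04,0.06,0,0,-0.4,-0.003,-0.0035,-0.08,0.06,0,0,-0.4,-0.003,-0.0035,-0.12,0.06,0,0,-0.4,-0.003,-0.0035,-0.15,0.06,0,0,-0.4,-0.003,-0.0035,-0.175,0.06,0,0,-0.4,-0.003,-0.0035,-0.19,0.06,0,0,-0.4,-0.003,-0.0035,-0.198,0.06,0,0,-0.4,-0.003,-0.0035,-0.198,0.06])

```text
t: 3.9
eef_pos: [0.659, -0.2101, 0.0321]
ee_rot: [[-0.719, 0.695, -0.001], [0.695, 0.719, 0.0], [0.001, -0.0, -1.0]]
wrist_force: [0.4, 0.0, 0.1]
opening: 0.0601
gripper_force: 0.0
```

Run:
```python
from st import *
st()
T=[]
for n,c in(("top",(375,205)),("side",(295,190))):
    im,K,V=cam(n); T.append(cv2.resize(im[c[1]-60:c[1]+60,c[0]-60:c[0]+60],(400,400),interpolation=cv2.INTER_CUBIC))
cv2.imwrite("pics/d1.png",np.hstack(T))
```

```text
t 3.9 pos [ 0.659  -0.2101  0.0321] ramp [-0.1499  0.0047] zax [-9.e-04  3.e-04 -1.e+00] yang 45.96 F [0.38 0.05 0.09] j [-0.33  0.76  1.56  0.    0.83 -1.13] open 0.060125891786546704
```

View pics/d1.png

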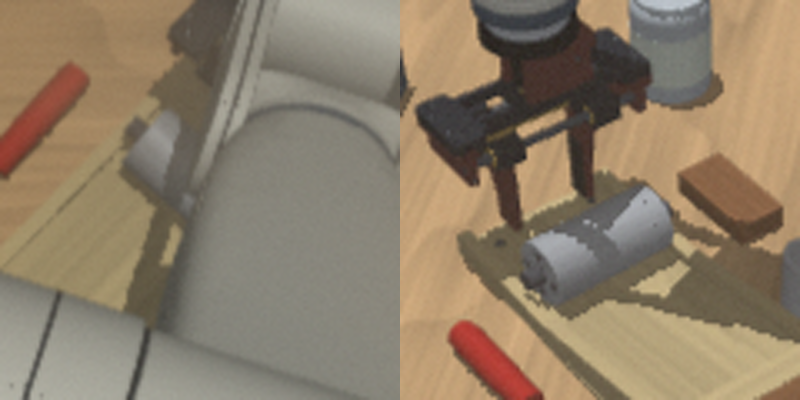

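The fingers stand behind the roller, between the rails. I'll creep up to it.

Request:
apply_moves(motion=[0,0,0.4,-0.0038,0.0075,0,0.06,0,0,0.4,-0.0089,0.0123,0,0.06,0,0,0.4,-0.0132,0.0165,0,0.06,0,0,0.4,-0.0161,0.0192,0,0.06,0,0,0.4,-0.0183,0.0213,0,0.06,0,0,0.4,-0.0197,0.0227,0,0.06,0,0,0.4,-0.0212,0.0241,0,0.06,0,0,0.4,-0.0226,0.0254,0,0.06])

```text
t: 4.8
eef_pos: [0.6366, -0.1848, 0.0327]
ee_rot: [[-0.724, 0.69, 0.0], [0.69, 0.724, -0.0], [-0.0, 0.0, -1.0]]
wrist_force: [0.4, -0.4, -0.6]
opening: 0.0596
gripper_force: 0.0
```

Request:
apply_moves(motion=[0,0,0,-0.0014,0.0014,0,0.06,0,0,0,-0.0029,0.0028,0,0.06,0,0,0,-0.0043,0.0041,0,0.06,0,0,0,-0.0058,0.0055,0,0.06,0,0,0,-0.0072,0.0069,0,0.06,0,0,0,-0.0087,0.0083,0,0.06,0,0,0,-0.0101,0.0097,0,0.06,0,0,0,-0.0116,0.011,0,0.06])

```text
t: 5.6
eef_pos: [0.6249, -0.1736, 0.0327]
ee_rot: [[-0.724, 0.69, 0.0], [0.69, 0.724, -0.0], [-0.0, -0.0, -1.0]]
wrist_force: [-0.1, -0.1, 0.1]
opening: 0.0598
gripper_force: 0.1
```

Run:
```python
from fit import *
from st import st
st()
im,K,V=cam("side"); cv2.imwrite("pics/d2.png",cv2.resize(im[130:290,220:400],None,fx=3,fy=3))
st()
```

```text
t 5.6 pos [ 0.6249 -0.1736  0.0327] ramp [-0.1001  0.0018] zax [ 0. -0. -1.] yang 46.37 F [-0.05 -0.1   0.08] j [-0.29  0.71  1.66 -0.    0.76 -1.1 ] open 0.0598151771635153
t 5.65 pos [ 0.6246 -0.1734  0.0326] ramp [-0.0997  0.0019] zax [-4.e-04  2.e-04 -1.e+00] yang 46.37 F [-0.23  0.03  0.28] j [-0.29  0.71  1.66  0.    0.76 -1.1 ] open 0.05997679387398612
```

View pics/d2.png

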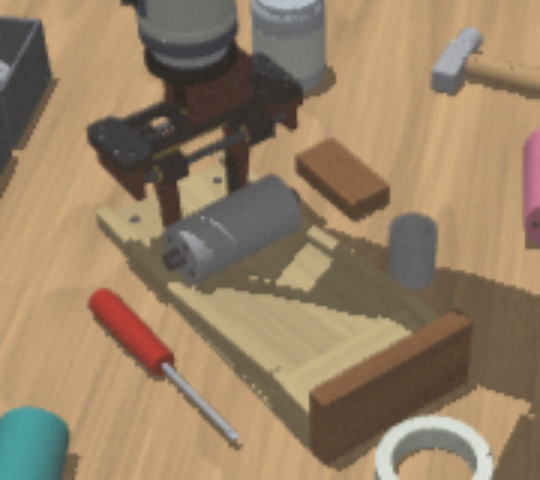

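Request:
apply_moves(motion=[0,0,0,-0.0018,0.0017,0,0.06,0,0,0,-0.0036,0.0034,0,0.06,0,0,0,-0.0054,0.0052,0,0.06,0,0,0,-0.0072,0.0069,0,0.06,0,0,0,-0.0091,0.0086,0,0.06,0,0,0,-0.0109,0.0103,0,0.06,0,0,0,-0.0127,0.0121,0,0.06,0,0,0,-0.0145,0.0138,0,0.06])

```text
t: 6.45
eef_pos: [0.6109, -0.1602, 0.033]
ee_rot: [[-0.724, 0.69, 0.001], [0.69, 0.724, -0.001], [-0.001, 0.0, -1.0]]
wrist_force: [2.0, -1.1, 1.0]
opening: 0.0603
gripper_force: 1.2
```

```bash
cat > track.py <<'E'
from fit import *
from st import st,E,N,O
st()
im,K,V=cam("side")
def zc(u):
    x=(np.array(u[:2])-O)@E
    return .038 if x<-.042 else (.010+(x+.04)*np.tan(np.radians(10))+.028/np.cos(np.radians(10)) if x<.103 else .0635)
ms=[r for r in env.silhouettes("side","roller") if 285<(r["bbox"][0]+r["bbox"][2])/2<365 and 190<(r["bbox"][1]+r["bbox"][3])/2<260]
for r in ms[:2]:
    b=r["bbox"]; w=onz(K,V,((b[0]+b[2])/2,(b[1]+b[3])/2),.05)
    o,c=fit([(K,V,r["mask"])],RO,(w[0],w[1],2.38),zc); d=o[:2]-O
    print("roller p",r["p"],b,"ramp",np.round([d@E,d@N],4),"yaw",round(np.degrees(o[2])-136.4,2),"cost",round(c,3))
E
python3 track.py
```

```text
t 6.45 pos [ 0.6109 -0.1602  0.033 ] ramp [-0.0807  0.0017] zax [ 1.3e-03 -6.0e-04 -1.0e+00] yang 46.37 F [ 1.98 -1.08  0.98] j [-0.28  0.7   1.7  -0.    0.74 -1.08] open 0.060290620724231095
roller p 0.57 [276.2, 188.0, 324.8, 227.5] ramp [-0.0429  0.0073] yaw 2.44 cost 0.053
```

In contact (about 2 N), at the foot of the slope. Pushing up the slope now.

Request:
apply_moves(motion=[0,0,0,-0.0018,0.0017,0.0004,0.06,0,0,0,-0.0036,0.0034,0.0009,0.06,0,0,0,-0.0054,0.0052,0.0013,0.06,0,0,0,-0.0072,0.0069,0.0018,0.06,0,0,0,-0.0091,0.0086,0.0022,0.06,0,0,0,-0.0109,0.0103,0.0026,0.06,0,0,0,-0.0127,0.0121,0.0031,0.06,0,0,0,-0.0145,0.0138,0.0035,0.06])

```text
t: 7.35
eef_pos: [0.5958, -0.146, 0.0362]
ee_rot: [[-0.724, 0.69, 0.0], [0.69, 0.724, -0.0], [-0.0, -0.0, -1.0]]
wrist_force: [2.7, -2.8, 1.6]
opening: 0.0601
gripper_force: 1.5
```

Request:
apply_moves(motion=[0,0,0,-0.0018,0.0017,0.0004,0.06,0,0,0,-0.0036,0.0034,0.0009,0.06,0,0,0,-0.0054,0.0052,0.0013,0.06,0,0,0,-0.0072,0.0069,0.0018,0.06,0,0,0,-0.0091,0.0086,0.0022,0.06,0,0,0,-0.0109,0.0103,0.0026,0.06,0,0,0,-0.0127,0.0121,0.0031,0.06,0,0,0,-0.0145,0.0138,0.0035,0.06])

```text
t: 8.15
eef_pos: [0.5813, -0.1322, 0.0397]
ee_rot: [[-0.724, 0.69, -0.0], [0.69, 0.724, 0.0], [0.0, -0.0, -1.0]]
wrist_force: [2.3, -1.7, 1.4]
opening: 0.0601
gripper_force: 1.5
```

```bash
python3 track.py
```

```text
t 8.15 pos [ 0.5813 -0.1322  0.0397] ramp [-0.04    0.0018] zax [-0.  0. -1.] yang 46.36 F [ 2.35 -1.75  1.41] j [-0.24  0.65  1.79 -0.    0.71 -1.05] open 0.06014279584452205
roller p 0.6 [283.9, 195.9, 332.5, 234.1] ramp [-0.001   0.0061] yaw 1.39 cost 0.057
```

Request:
apply_moves(motion=[0,0,0,-0.0022,0.0021,0.0005,0.06,0,0,0,-0.0043,0.0041,0.0011,0.06,0,0,0,-0.0065,0.0062,0.0016,0.06,0,0,0,-0.0087,0.0083,0.0021,0.06,0,0,0,-0.0109,0.0103,0.0026,0.06,0,0,0,-0.013,0.0124,0.0032,0.06,0,0,0,-0.0152,0.0145,0.0037,0.06,0,0,0,-0.0174,0.0166,0.0042,0.06])

```text
t: 9.05
eef_pos: [0.5639, -0.1156, 0.044]
ee_rot: [[-0.724, 0.69, 0.0], [0.69, 0.724, -0.0], [-0.0, 0.0, -1.0]]
wrist_force: [2.8, -2.4, 2.2]
opening: 0.0602
gripper_force: 1.5
```

Request:
apply_moves(motion=[0,0,0,-0.0022,0.0021,0.0005,0.06,0,0,0,-0.0043,0.0041,0.0011,0.06,0,0,0,-0.0065,0.0062,0.0016,0.06,0,0,0,-0.0087,0.0083,0.0021,0.06,0,0,0,-0.0109,0.0103,0.0026,0.06,0,0,0,-0.013,0.0124,0.0032,0.06,0,0,0,-0.0152,0.0145,0.0037,0.06,0,0,0,-0.0174,0.0166,0.0042,0.06])

```text
t: 9.85
eef_pos: [0.5465, -0.099, 0.0481]
ee_rot: [[-0.724, 0.69, -0.0], [0.69, 0.724, -0.0], [0.0, -0.0, -1.0]]
wrist_force: [1.8, -1.7, 1.6]
opening: 0.0601
gripper_force: 1.5
```

Request:
apply_moves(motion=[0,0,0,-0.0022,0.0021,0.0005,0.06,0,0,0,-0.0043,0.0041,0.0011,0.06,0,0,0,-0.0065,0.0062,0.0016,0.06,0,0,0,-0.0087,0.0083,0.0021,0.06,0,0,0,-0.0109,0.0103,0.0026,0.06,0,0,0,-0.013,0.0124,0.0032,0.06,0,0,0,-0.0152,0.0145,0.0037,0.06,0,0,0,-0.0174,0.0166,0.0042,0.06])

```text
t: 10.65
eef_pos: [0.5291, -0.0824, 0.0523]
ee_rot: [[-0.724, 0.69, -0.0], [0.69, 0.724, 0.0], [0.0, -0.0, -1.0]]
wrist_force: [2.3, -1.5, 0.8]
opening: 0.0598
gripper_force: 1.5
```

```bash
python3 track.py
```

```text
t 10.65 pos [ 0.5291 -0.0824  0.0523] ramp [0.0322 0.0018] zax [-0.  0. -1.] yang 46.37 F [ 2.35 -1.46  0.77] j [-0.18  0.57  1.92  0.    0.65 -0.99] open 0.05984707236893684
roller p 0.71 [300.3, 208.9, 352.8, 249.4] ramp [0.0699 0.0055] yaw 0.24 cost 0.057
```

Request:
apply_moves(motion=[0,0,0,-0.0022,0.0021,0.0005,0.06,0,0,0,-0.0043,0.0041,0.0011,0.06,0,0,0,-0.0065,0.0062,0.0016,0.06,0,0,0,-0.0087,0.0083,0.0021,0.06,0,0,0,-0.0109,0.0103,0.0026,0.06,0,0,0,-0.013,0.0124,0.0032,0.06,0,0,0,-0.0152,0.0145,0.0037,0.06,0,0,0,-0.0174,0.0166,0.0042,0.06])

```text
t: 11.55
eef_pos: [0.5117, -0.0658, 0.0565]
ee_rot: [[-0.724, 0.69, 0.0], [0.69, 0.724, 0.0], [-0.0, 0.0, -1.0]]
wrist_force: [1.6, -2.1, 2.7]
opening: 0.0599
gripper_force: 1.5
```

Request:
apply_moves(motion=[0,0,0,-0.0011,0.001,0.0003,0.06,0,0,0,-0.0022,0.0021,0.0006,0.06,0,0,0,-0.0033,0.0031,0.0009,0.06,0,0,0,-0.0043,0.0041,0.0012,0.06,0,0,0,-0.0054,0.0052,0.0015,0.06,0,0,0,-0.0065,0.0062,0.0018,0.06,0,0,0,-0.0076,0.0072,0.002,0.06,0,0,0,-0.0087,0.0083,0.002,0.06])

```text
t: 12.35
eef_pos: [0.5022, -0.0574, 0.0582]
ee_rot: [[-0.724, 0.69, -0.002], [0.69, 0.724, 0.0], [0.002, -0.001, -1.0]]
wrist_force: [-0.5, 0.1, 0.4]
opening: 0.0602
gripper_force: 0.0
```

Request:
apply_moves(motion=[0,0,0,-0.0011,0.001,0.0002,0.06,0,0,0,-0.0022,0.0021,0.0004,0.06,0,0,0,-0.0033,0.0031,0.0006,0.06,0,0,0,-0.0043,0.0041,0.0008,0.06,0,0,0,-0.0054,0.0052,0.001,0.06,0,0,0,-0.0065,0.0062,0.001,0.06,0,0,0,-0.0076,0.0072,0.001,0.06,0,0,0,-0.0087,0.0083,0.001,0.06])

```text
t: 13.15
eef_pos: [0.4944, -0.0493, 0.0595]
ee_rot: [[-0.724, 0.69, -0.0], [0.69, 0.724, -0.0], [-0.0, -0.0, -1.0]]
wrist_force: [-0.3, 0.7, 0.4]
opening: 0.0603
gripper_force: 0.0
```

```bash
python3 track.py
```

```text
t 13.15 pos [ 0.4944 -0.0493  0.0595] ramp [0.0801 0.0017] zax [-0. -0. -1.] yang 46.36 F [-0.29  0.7   0.39] j [-0.12  0.52  2.01 -0.    0.62 -0.93] open 0.060280201115791084
roller p 0.81 [315.0, 218.0, 366.4, 257.5] ramp [0.1258 0.0042] yaw -3.52 cost 0.225
```

The roller has gone over the crest. I'll creep up behind it and check that it's seated.

Request:
apply_moves(motion=[0,0,0,-0.0011,0.001,0,0.06,0,0,0,-0.0022,0.0021,0,0.06,0,0,0,-0.0033,0.0031,0,0.06,0,0,0,-0.0043,0.0041,0,0.06,0,0,0,-0.0054,0.0052,0,0.06,0,0,0,-0.0065,0.0062,0,0.06,0,0,0,-0.0076,0.0072,0,0.06,0,0,0,-0.0076,0.0072,0,0.06])

```text
t: 14.05
eef_pos: [0.4877, -0.0426, 0.0597]
ee_rot: [[-0.724, 0.69, 0.002], [0.69, 0.724, -0.001], [-0.002, 0.001, -1.0]]
wrist_force: [3.0, -3.8, -1.6]
opening: 0.0599
gripper_force: 2.1
```

```bash
python3 - <<'E'
from h import *
T=[]
for n,c in(("top",(325,240)),("side",(335,235))):
    im,K,V=cam(n); T.append(cv2.resize(im[c[1]-50:c[1]+50,c[0]-50:c[0]+50],(400,400),interpolation=cv2.INTER_CUBIC))
cv2.imwrite("pics/d3.png",np.hstack(T))
E
python3 track.py
```

```text
t 14.15 pos [ 0.4877 -0.0425  0.0597] ramp [0.0897 0.0015] zax [ 1.6e-03 -5.0e-04 -1.0e+00] yang 46.36 F [ 3.4  -4.23 -1.34] j [-0.11  0.51  2.02 -0.    0.61 -0.92] open 0.06004695538890898
roller p 0.57 [313.4, 218.7, 366.4, 259.7] ramp [0.1238 0.0063] yaw -1.52 cost 0.185
```

View pics/d3.png

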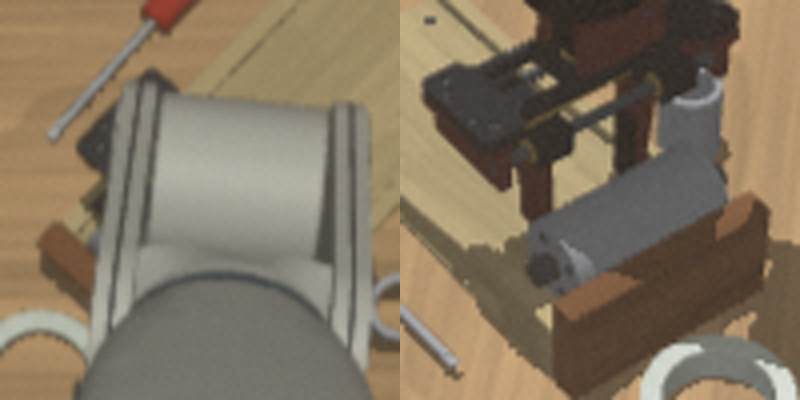

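The roller is pressed against the stop with about 5 N of contact force. I'll back off down the ramp and then lift away.

Request:
apply_moves(motion=[0,0,0,0.0014,-0.0014,0,0.06,0,0,0,0.0043,-0.0041,0,0.06,0,0,0,0.011,-0.0105,0,0.06,0,0,0,0.022,-0.021,0.002,0.06,0,0,0,0.036,-0.0345,0.02,0.06,0,0,0,0.043,-0.041,0.05,0.06,0,0,0,0.05,-0.06,0.09,0.06,0,0,0,0.05,-0.09,0.12,0.06])

```text
t: 15.05
eef_pos: [0.5389, -0.133, 0.182]
ee_rot: [[-0.725, 0.689, 0.002], [0.689, 0.725, -0.0], [-0.002, 0.001, -1.0]]
wrist_force: [1.6, -0.6, -0.8]
opening: 0.06
gripper_force: 0.0
```

Request:
apply_moves(motion=[0,0,0,0,-0.04,0.02,0.06,0,0,0,0,-0.08,0.02,0.06,0,0,0,0,-0.12,0.02,0.06,0,0,0,0,-0.16,0.02,0.06,0,0,0,0,-0.2,0.02,0.06,0,0,0,0,-0.22,0.02,0.06,0,0,0,0,-0.22,0.02,0.06])

```text
t: 15.75
eef_pos: [0.5368, -0.3551, 0.1994]
ee_rot: [[-0.722, 0.692, 0.001], [0.692, 0.722, -0.001], [-0.001, -0.0, -1.0]]
wrist_force: [-0.6, 0.4, -0.0]
opening: 0.0603
gripper_force: 0.0
```

Run:
```python
from h import *
T=[]
for n,c in(("top",(335,240)),("side",(335,235))):
    im,K,V=cam(n); T.append(cv2.resize(im[c[1]-60:c[1]+60,c[0]-60:c[0]+60],(400,400),interpolation=cv2.INTER_CUBIC))
    print(n,[(l,np.round(r["at"],1)) for l in("roller","sleeve","offcut","driver","tape") for r in env.landmark_of(n,l)])
cv2.imwrite("pics/d4.png",np.hstack(T))
from fit import *
for r in env.silhouettes("top","roller"):
    b=r["bbox"]; c=((b[0]+b[2])/2,(b[1]+b[3])/2)
    if 300<c[0]<345 and 230<c[1]<275:
        im,K,V=cam("top"); w=onz(K,V,c,.062); o,cc=fit([(K,V,r["mask"])],RO,(w[0],w[1],2.38),.062)
        d=o[:2]-np.array([.5536,-.1033]);Y=2.3805;print("ramp",d@[np.cos(Y),np.sin(Y)],d@[-np.sin(Y),np.cos(Y)],np.degrees(o[2]-Y),cc)
```

```text
top [('roller', array([253.1, 166.5])), ('roller', array([320.6, 256.1])), ('roller', array([412.9, 312.6])), ('sleeve', array([371.6, 266.2])), ('offcut', array([413.3, 232.5])), ('driver', array([314.4, 194. ])), ('driver', array([323.7, 249.9])), ('tape', array([287.1, 285.1]))]
side [('roller', array([225.7, 289.5])), ('roller', array([405.2, 192.7])), ('roller', array([304.4, 329.9])), ('roller', array([338.6, 238.6])), ('sleeve', array([356.9, 221.8])), ('sleeve', array([292.7, 471. ])), ('offcut', array([336.9, 192.6])), ('driver', array([276.5, 256. ])), ('tape', array([366. , 284.9]))]
ramp 0.1307342603248402 0.004354349436775977 -1.049075456408215 0.10373159876754534
```

View pics/d4.png

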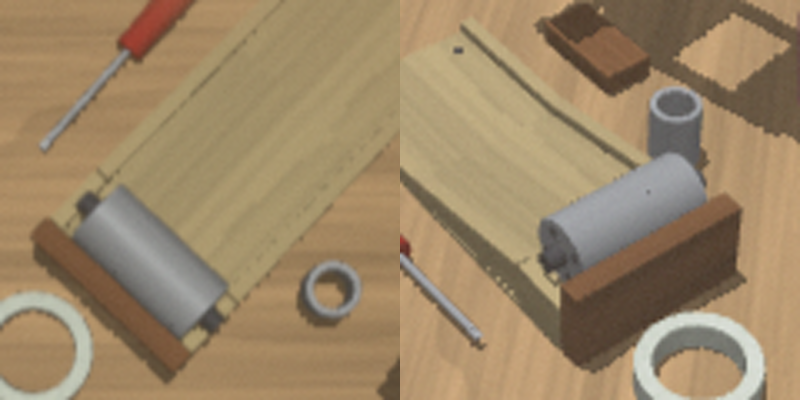

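The roller rests square in its seat against the stop, at ramp x ≈ 0.131 m and y ≈ +0.004 m. The hand is clear and the bystanders near the ramp are where they were, so I'm handing in.

```bash
python3 -c "
from plant import env
print(env.hand_in())"
```

```text
the job is handed in; nothing more can be done
None
```

The steel roller was pushed up the ramp and rests in its seat against the stop, with the hand clear; the job is handed in (no verdict came back), and one mistaken 8° wrist turn early on, well away from everything, was undone at once.

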